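# Spread a snap ring over a stage axle and hold it at the groove

## Task

On the rotary stage, draw the stop pin straight up out of the axle's bore and park it in the notch of the stage's bracket, flange down on the bracket, and let go. Then take the spreading pliers out of their stand, squeeze the handles to spread the snap ring on their tips, lower the open ring over the axle until it is level with the groove, and finish while holding it there: still squeezed open, upright, around the axle, its weight carried by the gripper and not pressed on the hub. Do not knock the other things on the table about.

Things in the scene. Friction and masses are not known exactly. Their poses are not given: they have to be found in the camera images.
- pin_knob (a point): Grip point of the steel stop pin, which stands in the axle's bore: on its axis, 28 mm above its flange's underside. Knob 22 mm diameter, 36 mm tall, on a flange 40 mm diameter, 4 mm thick (so the knob runs from 4 to 40 mm above the flange's underside). Shank under the flange 10 mm diameter, 44 mm long. The flange rests on the axle's top. z points up. About 120 g.
- notch (a point): Parking notch of the stage's bracket: a U slot 14 mm wide through a metal plate 8 mm thick. Point: level with the plate's top (66 mm above the table), where the shank's axis belongs. The slot runs along this point's x: open at 26 mm towards -x, closed 5 mm towards +x. The shank can be lowered in from above; the flange rests on the plate. The axle is 86 mm away along +x.
- axle_groove (a point): Vertical steel axle stub, 30 mm diameter, of the fixed rotary stage. Point: on its axis at mid-height of the ring groove, 70 mm above the table. Groove 6 mm high, 23 mm diameter. The axle's flat top is 16 mm above the point, with a 12 mm bore 46 mm deep. The flat top of the 54 mm hub is 4.5 mm below the point. x, y axes as for the notch.
- pliers_grip (a point): Half-way between the handles of the spreading pliers (upright, handles up), at the height to grip. Handles: rubber plates 20 mm wide (along x), 42 mm tall (20 mm below to 22 mm above the point), facing each other along this point's y; 54 mm over their outsides relaxed, 40 mm squeezed. Squeezing with about 8 N opens the tips fully, to a firm stop; let go, they spring back.
- ring_center (a point): Middle of the steel snap ring on the pliers' tips (it stays on them), at mid-thickness: 17 mm towards -x and 103 mm below pliers_grip. Ring level, 3 mm thick, 5 mm wide; gap and ears on the +x side, under the pliers. Fully spread: round, 36 mm inside, 46 mm outside, centred here; relaxed: 26 mm wide inside, does not pass the axle.
- jaw (a joint): Spread of the pliers: 0 relaxed, 0.16 rad with handles fully squeezed and the ring fully open.
- driver: Bystander: black-handled screwdriver 150 mm long, lying on the table. Leave alone.
- mirror_mount: Bystander: small black mirror mount, 34 mm wide, 58 mm tall; origin at its underside. Leave alone.
- short_post: Bystander: plain steel post 25 mm in diameter, 61 mm tall, standing; origin at its underside. Leave alone.
- screw_tray: Bystander: grey divided tray 90 x 120 x 30 mm; origin at its underside. Leave alone.
- wipe_jar: Bystander: glass jar 60 mm in diameter, 65 mm tall; origin at its underside. Leave alone.
- clamp_fork: Bystander: flat black clamping fork about 80 x 36 mm, 16 mm tall; origin at its underside. Leave alone.
- pin: The whole stop pin; origin on its axis at the underside of its flange, 28 mm below pin_knob.
- pliers: The whole pliers with the ring, about 245 g; origin at the pivot, 45 mm below pliers_grip; z up, y from handle to handle. At the pivot a cross bar 88 mm long along y, 13 mm wide, 8 mm thick.
- stand: Stand of the pliers, fixed to the table: black base 90 x 104 x 10 mm and two metal posts, 84 mm over their outsides along y, 60 mm between, tops 86 mm above the table; the ends of the pliers' cross bar rest in their open-topped slots, 10 mm deep. Lifting straight up by 75 mm clears the ring of the stand. Origin at the table, under the pliers' pivot.
- fixture: The whole rotary stage, fixed to the table: black base plate 170 x 100 x 12 mm (from 120 mm on the -x side of the axle to 50 mm on the +x side), axle, hub, bracket, and a small drive knob on the +x side; origin on the axle's axis at the table.
Mind the look-alikes: they are no part of the job. What is shaped like the pliers but green or pink is not meant. What is shaped like the fixture but orange or yellow is not meant.

How it is judged:
On the way, in this order (a step that is already met when the one before it is completed fails the run):
1. the pin is drawn clear of the axle's bore (z of pin_knob in the frame of axle_groove above 0.092 m), for 0.1 s.
2. the pin is parked in the notch, flange down on the bracket, and let go (z of pin_knob in the frame of notch between 0.024 and 0.032 m and x of pin_knob in the frame of notch between -0.01 and 0.006 m and y of pin_knob in the frame of notch between -0.004 and 0.004 m and angle between pin_knob's own z axis and vertical below 0.12 rad and contact force between the fingers and pin below 0.2 N), for 0.2 s.
3. the pliers are lifted out of the stand in the gripper (distance of pliers_grip from where it was at the start of the episode above 0.05 m and contact force between the fingers and pliers above 2 N), for 0.1 s.
At the end, for the whole second after the job is handed in: Pin upright in the notch, flange within 4 mm of the bracket; gripper holds the pliers with spread above 0.12 rad, upright within 0.12 rad, ring middle within 4 mm of the axle axis and 4 mm of the groove height, pressing under 8 N on the stage; bystanders within 30 mm of their start (z of pin_knob in the frame of notch between 0.024 and 0.032 m and x of pin_knob in the frame of notch between -0.01 and 0.006 m and y of pin_knob in the frame of notch between -0.004 and 0.004 m and angle between each of pin_knob, ring_center's own z axis and vertical below 0.12 rad and value of joint jaw above 0.12 rad and horizontal distance between ring_center and axle_groove below 0.004 m and z of ring_center in the frame of axle_groove between -0.004 and 0.004 m and contact force between the fingers and pliers above 2 N and contact force between pliers and fixture below 8 N); the arm keeps its last pose, push and grip.
It fails at once if a bystander is moved more than 30 mm (distance of any of driver, mirror_mount, short_post, screw_tray, wipe_jar, clamp_fork from where it was at the start of the episode above 0.03 m).
It also fails if it takes over 50 s, if anything falls off the work surface, if the arm or the gripper's body presses on something with over 40 N, if the wrist force passes 120 N, or if a joint passes its speed limit or range.

## Robot

A 6-joint arm with a two-finger parallel gripper is mounted at the origin on the work surface. World frame = base frame: x ahead of the robot, y to its left, z up, the work surface at z = 0. Lengths are in m, angles in rad, forces in N, time in s.
With the tool pointing down it reaches from about 0.35 to 0.775 m from the base axis. Payload 7.3 kg.
Tool frame: the origin (TCP) lies on the mounting face of the last link; the fingertips stand 178 mm ahead of it and the grasp point (between the pads) lies 159 mm ahead of it (robot.tcp_to_tips is the distance from the TCP to the fingertips, in m); z points along the fingers, y is the direction in which the jaws open and shut (so a half turn about z gives the same grasp; the last joint's range is limited). The gripper opens to 92 mm and grips with 3 to 60 N. Pads are 19 mm wide; open, the fingers measure 130 mm over their backs; the gripper's body (75 mm by 190 mm) begins 47 mm behind the grasp point.
Start: joints at [-1.481, 0.342, 1.524, -0, 1.275, -0.146], TCP at [0.123, -0.51, 0.405] pointing down, gripper open.
Joint ranges: [-2.53, 2.53], [-0.77, 2.02], [0.04, 2.7], [-1, 4.14], [0.28, 2.66], [-3.11, 3.11]. Speed limits (rad/s): [2.57, 2.57, 3.14, 3.14, 3.14, 3.14].

## Interface

Orientations are given as [roll, pitch, yaw] about the fixed x, y, z axes, in that order (R = Rz(yaw) Ry(pitch) Rx(roll)).
In Python, from cell import robot, viewer gives the robot as it stands.
- The arm moves only by the shell command python3 -m creep 'ROWS' [OPENING] [FORCE]. ROWS is JSON, a list that holds one entry, the list of rows, each a list of 6 numbers: the shift along the world's x, y, z in mm, then the turn, a rotation vector about the world's x, y, z in degrees. A call has 1 to 5 rows; each row shifts and turns the pose as measured when the row begins; what a row does not reach is not made up. A row lasts 1/12 s, in which the tool goes at most 41.7 mm and 7.16 degrees, less where a joint would pass 70% of its speed; a pose out of reach is approached as far as the arm can. A call with a gripper value outside its range is refused whole. OPENING is the closure, from -1 (fully open) to 1 (shut), set as the call begins (- or left out, the last holds). The fingers move at their own pace and stop on an object; FORCE is the grip in N (left out, the last holds). Time passes only in rows, so rows that do not move let the fingers close. It gives the time, the measured TCP pose, the force and the opening at its end, in the units of the state.
- robot.observe(): the state, without advancing time (a new reading comes with each control period).
- viewer.read_camera(name): name is "scene" or "top"; returns the picture (420x560x3 uint8, blue, green, red); there is no depth.
- viewer.camera_model(name): a dict with "fx", "fy", "cx", "cy" (pixels), "pose" (4x4, takes a point from camera to world coordinates). Camera axes: x right, y up, looking along -z (the intrinsics and any distortion apply to the point x, -y, -z); pixel columns grow to the right and rows downward; lengths in m; the calibration is good to about 2 mm. A picture is of the moment at which its call begins. camera_model takes no time and is no camera call.
- robot.hand_in(): hands the job in, once; it reports no verdict.
The state is a dict: "time": time; "qpos": joint angles; "qvel": joint speeds; "joint_efforts": joint torques, N m; "tool_pos": TCP position; "tool_rot": TCP orientation; "contact_force": force on the tool from outside, world axes, zero at the start; "torque": the same for the moment, N m; "opening": finger opening in m.
Only numpy, scipy, OpenCV 4.12 (cv2) and the standard library are available. Lean on these libraries where they do the work, as an engineer would, in place of code of your own. Each camera call takes 0.05 s, during which the arm holds its last target. There are 200 camera calls.

## Working session

There is one attempt and no reset: what is moved stays moved. The work goes in short steps, Python scripts to look and compute and a shell command to move; the robot and the scene stay as the last step left them, time stands still between calls to the robot, and variables do not carry over. Pictures are saved under pics/ and viewed, about 8 in all and at most 12, crops included, and the job is handed in when it is done.

```bash
mkdir -p pics; ls
python3 - <<'E'
from cell import robot, viewer
import cv2
for n in("scene","top"):
    cv2.imwrite(f"pics/{n}0.png",viewer.read_camera(n)); m=viewer.camera_model(n); print(n,m)
print(robot.observe())
E
```

```text
pics
scene {'fx': 494.66017013509855, 'fy': 494.66017013509855, 'cx': 276.3399882363252, 'cy': 201.08926716039454, 'pose': array([[ 0.8187057 , -0.37547643,  0.43444036,  1.08285133],
       [ 0.57402395,  0.55460376, -0.60242109, -0.78003129],
       [-0.01474734,  0.74258476,  0.66958972,  0.98087272],
       [ 0.        ,  0.        ,  0.        ,  1.        ]])}
top {'fx': 419.5510619675713, 'fy': 419.5510619675713, 'cx': 280.2713275424522, 'cy': 214.5988679654903, 'pose': array([[ 5.35020251e-03,  9.96940956e-01, -7.79750368e-02,
         4.19058914e-01],
       [-9.99984625e-01,  5.22022428e-03, -1.87066108e-03,
        -1.28379633e-03],
       [-1.45789147e-03,  7.79838463e-02,  9.96953557e-01,
         1.35133937e+00],
       [ 0.00000000e+00,  0.00000000e+00,  0.00000000e+00,
         1.00000000e+00]])}
{'time': 0.1, 'qpos': array([-1.48100298e+00,  3.42649392e-01,  1.52488928e+00, -2.21009868e-05,
        1.27537950e+00, -1.45986437e-01]), 'qvel': array([-0.00065211, -0.00195339, -0.00073642,  0.00050389,  0.00138835,
       -0.00058016]), 'joint_efforts': array([ 1.59192892e-03, -4.32006347e+01, -2.44694030e+01,  7.19582615e-02,
        5.26890904e-02, -4.74642491e-05]), 'tool_pos': array([ 0.12265645, -0.51035874,  0.40412744]), 'tool_rot': array([-3.14027816e+00, -1.71911011e-04,  2.35786117e-01]), 'contact_force': array([ 0.11488297, -0.26392928,  0.02350585]), 'torque': array([-0.02526275,  0.01433232, -0.01538509]), 'opening': 0.09190025909078844}
```

View pics/top0.png

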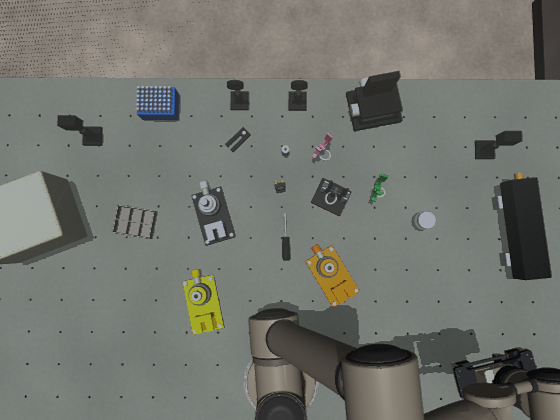

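View pics/scene0.png

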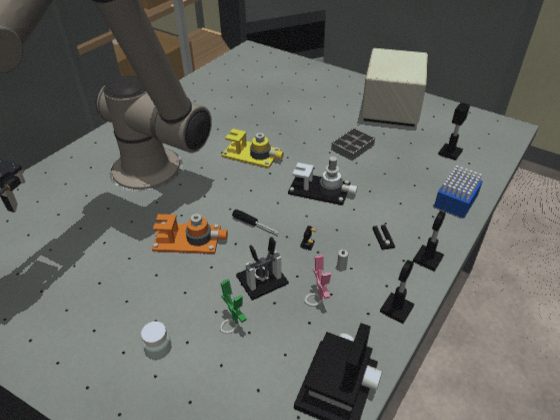

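Candidates in the top view are listed below.
- **Fixture:** the black/grey one at (212,213) is the real stage. Yellow (203,303) and orange (330,272) are decoys.
- **Pliers:** the black one in its stand at (331,196) is the real pair. Pink (322,148) and green (378,187) are decoys.

I'll check this choice in one set of close crops.

Run:
```python
import cv2,numpy as np
t=cv2.imread("pics/top0.png");s=cv2.imread("pics/scene0.png")
c=lambda im,x,y,w,h:cv2.resize(im[y:y+h,x:x+w],(400,300),interpolation=cv2.INTER_CUBIC)
# top crops 80x60 (x5), scene crops 80x60
cv2.imwrite("pics/crop0.png",np.vstack([np.hstack([c(t,172,183,80,60),c(t,292,168,80,60)]),np.hstack([c(s,283,150,80,60),c(s,225,235,80,60)])]))
```

```text
(no output)
```

View pics/crop0.png

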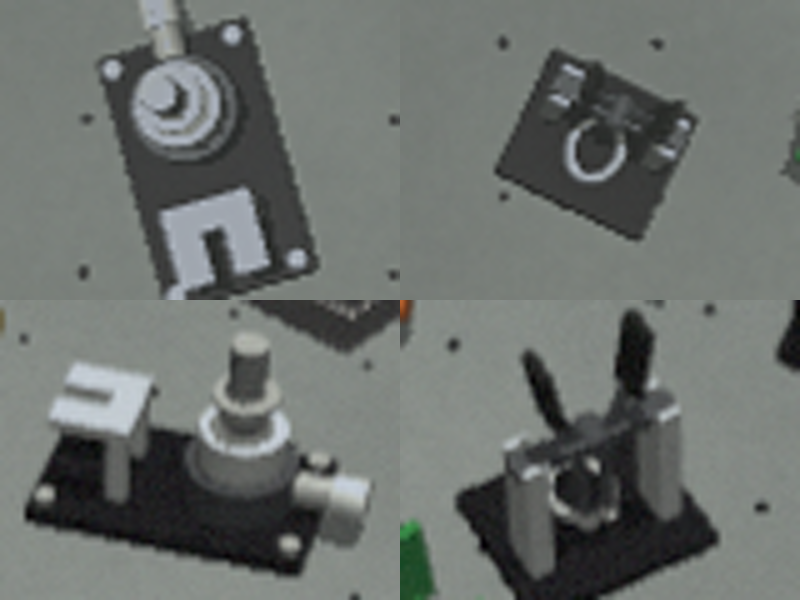

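Crops: the black stage has its pin flange at about top px (207,203), pin top (204.5,201.5) and the U-slot opening towards the bottom of the image (+x is up and slightly left). The black pliers stand unobstructed in their grey-posted stand, with the ring on the lower-left side (-x). The choice is confirmed, so next I measure.

```bash
cat > h.py <<'E'
import cv2,numpy as np
from cell import robot,viewer
def ray(n,u,v):
    m=viewer.camera_model(n);P=m["pose"];d=P[:3,:3]@np.array([(u-m["cx"])/m["fx"],-(v-m["cy"])/m["fy"],-1]);return P[:3,3],d
def onz(n,u,v,z):
    o,d=ray(n,u,v);return o+d*(z-o[2])/d[2]
def proj(n,p):
    m=viewer.camera_model(n);P=m["pose"];c=P[:3,:3].T@(np.array(p)-P[:3,3]);return np.array([m["cx"]-m["fx"]*c[0]/c[2],m["cy"]+m["fy"]*c[1]/c[2]])
def tri(u1,u2):
    a,d=ray("top",*u1);b,e=ray("scene",*u2);d=d/np.linalg.norm(d);e=e/np.linalg.norm(e)
    s=np.linalg.lstsq(np.c_[d,-e],b-a,rcond=None)[0];p=a+s[0]*d;q=b+s[1]*e;return (p+q)/2,np.linalg.norm(p-q)
E
python3 - <<'E'
from h import *
t=cv2.imread("pics/top0.png");s=cv2.imread("pics/scene0.png")
def rect(im,n,x,y,w,h,z,thr=75):
    g=cv2.cvtColor(im,6)[y:y+h,x:x+w]
    k=cv2.resize(g,None,fx=8,fy=8,interpolation=cv2.INTER_CUBIC)
    cs=cv2.findContours((k<thr).astype(np.uint8),0,1)[0];c=np.vstack([q for q in cs if cv2.contourArea(q)>1500])
    q=(c.reshape(-1,2)+.5)/8-.5+[x,y]
    w3=np.array([onz(n,a,b,z)[:2] for a,b in q])
    r=cv2.minAreaRect((w3*1000).astype(np.float32));print(n,z,"rect mm",r);print(np.round(cv2.boxPoints(r),1).tolist());return
rect(t,"top",186,178,52,72,.012);rect(t,"top",304,172,52,50,.010)
# white blobs top
for im,n,x,y,w,h in((t,"top",186,178,52,72),(s,"scene",285,150,76,62),(t,"top",308,175,44,40),(s,"scene",235,240,56,56)):
    g=cv2.cvtColor(im,6)[y:y+h,x:x+w];k=cv2.resize(g,None,fx=8,fy=8,interpolation=cv2.INTER_CUBIC)
    for thr in(150,190):
        for c in cv2.findContours((k>thr).astype(np.uint8),1,2)[0]:
            if cv2.contourArea(c)>400:
                e=cv2.fitEllipse(c);r=cv2.boundingRect(c);f=lambda p:np.round((np.array(p)+.5)/8-.5+[x,y],1).tolist()
                print(n,thr,"A",cv2.contourArea(c)/64,"ell",f(e[0]),np.round(np.array(e[1])/8,1),"box",f(r[:2]),f((r[0]+r[2],r[1]+r[3])))
E
```

```text
top 0.012 rect mm ((522.78466796875, 217.5089569091797), (177.95191955566406, 101.41410827636719), 16.820650100708008)
[[422.8999938964844, 240.3000030517578], [452.29998779296875, 143.1999969482422], [622.5999755859375, 194.6999969482422], [593.2999877929688, 291.79998779296875]]Traceback (most recent call last):
  File "<stdin>", line 10, in <module>
  File "<stdin>", line 8, in rect
  File "h.py", line 6, in onz
    o,d=ray(n,u,v);return o+d*(z-o[2])/d[2]
        ~~~^^^^^^^
  File "h.py", line 4, in ray
    m=viewer.camera_model(n);P=m["pose"];d=P[:3,:3]@np.array([(u-m["cx"])/m["fx"],-(v-m["cy"])/m["fy"],-1]);return P[:3,3],d
ValueError: time passes only in moves, steps and waits
```

```bash
sed -i 's/^def ray/M={n:viewer.camera_model(n) for n in("top","scene")}\ndef ray/; s/m=viewer.camera_model(n);/m=M[n];/' h.py
cat > meas.py <<'E'
from h import *
t=cv2.imread("pics/top0.png");s=cv2.imread("pics/scene0.png")
def rect(im,n,x,y,w,h,z,thr=75):
    g=cv2.cvtColor(im,6)[y:y+h,x:x+w]
    k=cv2.resize(g,None,fx=8,fy=8,interpolation=cv2.INTER_CUBIC)
    cs=cv2.findContours((k<thr).astype(np.uint8),0,1)[0];c=np.vstack([q for q in cs if cv2.contourArea(q)>1500])
    q=(c.reshape(-1,2)+.5)/8-.5+[x,y]
    w3=np.array([onz(n,a,b,z)[:2] for a,b in q])
    r=cv2.minAreaRect((w3*1000).astype(np.float32));print(n,z,"rect mm",r);print(np.round(cv2.boxPoints(r),1).tolist());return
rect(t,"top",186,178,52,72,.012);rect(t,"top",304,172,52,50,.010)
for im,n,x,y,w,h in((t,"top",186,178,52,72),(s,"scene",285,150,76,62),(t,"top",308,175,44,40),(s,"scene",235,240,56,56)):
    g=cv2.cvtColor(im,6)[y:y+h,x:x+w];k=cv2.resize(g,None,fx=8,fy=8,interpolation=cv2.INTER_CUBIC)
    for thr in(150,190):
        for c in cv2.findContours((k>thr).astype(np.uint8),1,2)[0]:
            if cv2.contourArea(c)>400:
                e=cv2.fitEllipse(c);r=cv2.boundingRect(c);f=lambda p:np.round((np.array(p)+.5)/8-.5+[x,y],1).tolist()
                print(n,thr,"A",cv2.contourArea(c)/64,"ell",f(e[0]),np.round(np.array(e[1])/8,1),"box",f(r[:2]),f((r[0]+r[2],r[1]+r[3])))
E
python3 meas.py
python3 - <<'E'
import cv2,numpy as np
t=cv2.imread("pics/top0.png")
a=cv2.resize(t[178:250,186:239],None,fx=8,fy=8,interpolation=cv2.INTER_CUBIC);b=cv2.resize(t[172:222,306:356],None,fx=7,fy=7,interpolation=cv2.INTER_CUBIC)
o=np.zeros((576,424+350,3),np.uint8);o[:,:424]=a;o[:350,424:]=b
cv2.imwrite("pics/crop1.png",o)
E
```

```text
top 0.012 rect mm ((522.78466796875, 217.5089569091797), (177.95191955566406, 101.41410827636719), 16.820650100708008)
[[422.8999938964844, 240.3000030517578], [452.29998779296875, 143.1999969482422], [622.5999755859375, 194.6999969482422], [593.2999877929688, 291.79998779296875]]
top 0.01 rect mm ((584.0648193359375, -161.57980346679688), (104.83533477783203, 95.30440521240234), 64.96688079833984)
[[518.7000122070312, -188.89999389648438], [605.0999755859375, -229.1999969482422], [649.4000244140625, -134.1999969482422], [563.0999755859375, -93.9000015258789]]
top 150 A 6.3515625 ell [231.0, 234.2] [2.8 3.1] box [229.4, 232.8] [232.3, 235.7]
top 150 A 219.53125 ell [213.6, 231.4] [18.2 22.1] box [204.2, 220.7] [225.2, 242.9]
top 150 A 30.96875 ell [207.5, 204.1] [10.5 12.4] box [202.7, 199.3] [213.6, 209.9]
top 150 A 40.5703125 ell [204.5, 202.1] [ 8.2 11. ] box [199.2, 197.4] [209.8, 206.9]
top 150 A 207.2734375 ell [206.8, 203.3] [16.1 16.5] box [198.6, 195.1] [215.2, 211.4]
top 150 A 47.5703125 ell [203.2, 186.1] [ 5.7 13.8] box [199.6, 180.7] [206.8, 193.8]
scene 150 A 57.1015625
[... 211 characters left out ...]
 170.4] [327.9, 179.9]
scene 150 A 29.5 ell [331.9, 167.8] [ 7.7 12.8] box [325.2, 164.3] [338.8, 172.2]
scene 150 A 182.3125 ell [302.8, 169.1] [14.4 19.1] box [292.2, 161.7] [313.3, 176.4]
scene 150 A 23.375 ell [332.7, 158.0] [4.3 7.2] box [329.1, 155.8] [336.6, 160.1]
scene 190 A 19.6640625 ell [352.3, 187.2] [3.4 9.8] box [346.6, 185.2] [355.9, 189.8]
scene 190 A 12.3984375 ell [337.1, 176.1] [4.6 7.4] box [334.4, 172.6] [340.2, 179.7]
scene 190 A 115.3515625 ell [302.9, 169.2] [11.9 18.3] box [293.1, 162.7] [312.2, 175.8]
top 150 A 17.171875 ell [330.6, 197.6] [10.2 11.4] box [325.3, 193.8] [336.3, 203.6]
scene 150 A 7.8125 ell [247.0, 262.8] [2.  5.5] box [245.1, 260.9] [249.9, 264.4]
```

View pics/crop1.png

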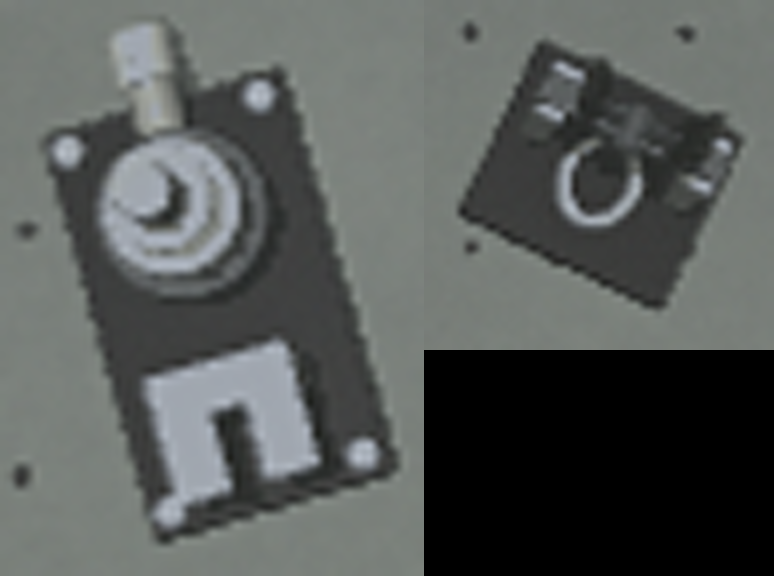

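```bash
python3 - <<'E'
from h import *
np.set_printoptions(precision=4,suppress=True)
c8=lambda u,v:((u+.5)/8-.5+186,(v+.5)/8-.5+178)
c7=lambda u,v:((u-424+.5)/7-.5+306,(v+.5)/7-.5+172)
def quad(P,z):
    q=np.array([onz("top",*p,z) for p in P]);print("corners",q[:,:2].tolist());e=np.roll(q,-1,0)-q;print(" len",np.linalg.norm(e,axis=1)," ang",np.degrees(np.arctan2(e[:,1],e[:,0])),"ctr",q.mean(0));return q
print("plate");quad([c8(43,140),c8(283,68),c8(398,465),c8(160,540)],.012)
print("bolts");quad([c8(66,150),c8(258,96),c8(363,452),c8(170,513)],.014)
print("bracket");quad([c8(146,378),c8(287,341),c8(320,465),c8(180,507)],.066)
print("slot top L,R corners",onz("top",*c8(214,412),.066),onz("top",*c8(244,404),.066))
print("hub",onz("top",206.8,203.3,.0655),"pintop",onz("top",204.3,201.7,.126),"tri top",tri((204.3,201.7),(332.7,158.0)))
print("stand");quad([c7(541,41),c7(742,136),c7(660,310),c7(460,212)],.010)
print("ring",onz("top",330.4,197.7,.022))
print("posts",[onz("top",*c7(*p),.086) for p in((570,72),(722,147),(545,123),(690,195))])
E
python3 - <<'E'
import cv2,numpy as np
s=cv2.imread("pics/scene0.png")
a=cv2.resize(s[150:210,285:361],None,fx=5.2,fy=5.2,interpolation=cv2.INTER_CUBIC);b=cv2.resize(s[232:297,232:297],None,fx=6,fy=6,interpolation=cv2.INTER_CUBIC)
o=np.zeros((390,a.shape[1]+b.shape[1],3),np.uint8);o[:a.shape[0],:a.shape[1]]=a;o[:,a.shape[1]:]=b;print(a.shape,b.shape)
cv2.imwrite("pics/crop2.png",cv2.convertScaleAbs(o,alpha=1.4,beta=20))
E
```

```text
plate
corners [[0.5853054003497161, 0.2887514173832232], [0.6149753957367341, 0.1927670423372937], [0.45558425216339643, 0.14428637781475123], [0.4252513322136673, 0.2386391261812621]]
 len [0.1005 0.1666 0.0991 0.1677]  ang [ -72.823  -163.0823  107.8218   17.3851] ctr [0.5203 0.2161 0.012 ]
bolts
corners [[0.581066786834268, 0.27900041735120595], [0.6032919291923406, 0.2023340562016559], [0.46062855085288074, 0.158081860586684], [0.4359737198922511, 0.2345084240315148]]
 len [0.0798 0.1494 0.0803 0.1518]  ang [ -73.8334 -162.7668  107.8794   17.0479] ctr [0.5202 0.2185 0.014 ]
bracket
corners [[0.4869311872607389, 0.2355282302036201], [0.5014321816682105, 0.18167691398778518], [0.4539530940090414, 0.16827126191966366], [0.43762568743111546, 0.22155927051171173]]
 len [0.0558 0.0493 0.0557 0.0512]  ang [ -74.929  -164.233   107.035    15.8182] ctr [0.47   0.2018 0.066 ]
slot top L,R corners [0.474  0.2092 0.066 ] [0.4772 0.1978 0.066 ]
hub [0.5534 0.2277 0.0655] pintop [0.5517 0.2244 0.126 ] tri top (array([0.5542, 0.2262, 0.1265]), np.float64(0.006155461652614165))
stand
corners [[0.6450584707881986, -0.13377531806583], [0.601386856864309, -0.22611858711436658], [0.5209144288961001, -0.1879533079370149], [0.5655601387419076, -0.09639404725927242]]
 len [0.1021 0.0891 0.1019 0.0878]  ang [-115.3107  154.6266   64.0054  -25.1836] ctr [ 0.5832 -0.1611  0.01  ]
ring [ 0.5779 -0.1583  0.022 ]
posts [array([ 0.6187, -0.1388,  0.086 ]), array([ 0.5862, -0.2047,  0.086 ]), array([ 0.5963, -0.1279,  0.086 ]), array([ 0.5652, -0.1907,  0.086 ])]
(312, 395, 3) (390, 390, 3)
```

View pics/crop2.png

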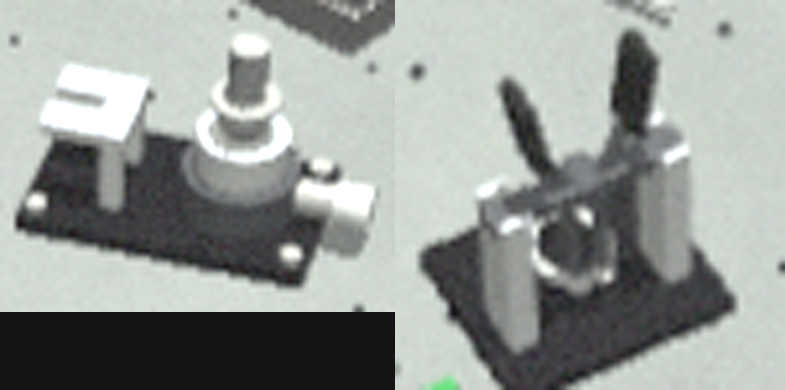

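Both views agree: axle ≈ (0.554, 0.227), yaw ≈ 17.1°, plate 167x100 mm (given 170x100). The triangulated pin top is at z = 0.1265 (expected 0.126). Pliers grip ≈ (0.593, -0.166), yaw ≈ -25.4°, stand 102x88 mm (given 104x90). Moving now.

```bash
python3 - <<'E'
from h import *
a=onz("scene",250.3,245.3,.147);b=onz("scene",271.5,237.8,.147);print(a,b,(a+b)/2,np.degrees(np.arctan2(*(b-a)[1::-1])))
E
python3 -m creep '[[[27,30,0,0,0,0],[27,30,0,0,0,0],[27,30,0,0,0,0],[27,30,0,0,0,0],[27,30,0,0,0,0]]]' -1 20
python3 -m creep '[[[27,30,0,0,0,0],[27,30,0,0,0,0],[27,30,0,0,0,0],[27,30,0,0,0,0],[27,30,0,0,0,0]]]'
```

```text
[ 0.57927167 -0.18723837  0.147     ] [ 0.60571557 -0.14055333  0.147     ] [ 0.59249362 -0.16389585  0.147     ] 60.47139557244857
time: 0.52
tool_pos: [0.2563, -0.3596, 0.4011]
tool_rot: [-3.138, 0.002, 0.223]
contact_force: [0.2, -0.8, 0.0]
opening: 0.0918
time: 0.93
tool_pos: [0.3935, -0.2023, 0.4003]
tool_rot: [-3.136, 0.003, 0.221]
contact_force: [1.4, -1.5, -0.2]
opening: 0.0917
```

```bash
python3 -m creep '[[[15,38,0,0,0,1],[15,38,0,0,0,1],[15,38,0,0,0,1],[15,38,0,0,0,1],[15,38,0,0,0,0]]]'
python3 -m creep '[[[15,38,0,0,0,0],[15,38,0,0,0,0],[15,38,0,0,0,0],[15,38,0,0,0,0],[15,38,0,0,0,0]]]'
```

```text
time: 1.35
tool_pos: [0.4699, -0.0085, 0.3992]
tool_rot: [-3.136, 0.003, 0.294]
contact_force: [1.1, -0.2, 0.1]
opening: 0.0918
time: 1.77
tool_pos: [0.5435, 0.1864, 0.3979]
tool_rot: [-3.136, 0.006, 0.295]
contact_force: [0.6, -0.3, 0.1]
opening: 0.0917
```

```bash
cat > g.py <<'E'
from h import *
import sys
from scipy.spatial.transform import Rotation as R
np.set_printoptions(precision=4,suppress=True)
s=robot.observe();r=R.from_euler("xyz",s["tool_rot"]);z=r.apply([0,0,1]);g=s["tool_pos"]+.159*z
print("t",round(s["time"],2),"grasp",g,"yaw",round(np.degrees(s["tool_rot"][2]),2),"F",s["contact_force"],"T",s["torque"],"open",round(s["opening"],4))
print("level fix (deg rotvec)",np.degrees(np.cross(z,[0,0,-1])))
if len(sys.argv)>2: print("to go mm",1000*(np.array([float(a) for a in sys.argv[1:]])-g[:len(sys.argv)-1]))
E
python3 -m creep '[[[5,20,0,-0.2,-0.4,0],[5,20,0,0,0,0.2],[0,0,0,0,0,0]]]'; python3 g.py .554 .227 .114
```

```text
time: 2.02
tool_pos: [0.5545, 0.236, 0.3952]
tool_rot: [-3.139, 0.002, 0.306]
contact_force: [-0.5, 0.4, -0.3]
opening: 0.0917
t 2.02 grasp [0.5541 0.2363 0.2362] yaw 17.54 F [-0.512   0.4412 -0.3057] T [-0.0386  0.0372  0.0149] open 0.0917
level fix (deg rotvec) [-0.0936 -0.1341 -0.    ]
to go mm [  -0.0948   -9.2535 -122.221 ]
```

```bash
python3 -m creep '[[[0,-9,0,0,0,-0.4],[0,0,0,0,0,0],[0,0,-35,0,0,0],[0,0,-30,0,0,0],[0,0,0,0,0,0]]]'; python3 g.py .554 .227 .114
```

```text
time: 2.43
tool_pos: [0.5539, 0.2229, 0.3293]
tool_rot: [-3.141, 0.0, 0.297]
contact_force: [-0.8, -0.3, 0.1]
opening: 0.0917
t 2.43 grasp [0.5538 0.223  0.1703] yaw 17.01 F [-0.8269 -0.2591  0.1034] T [-0.0484  0.0459 -0.0529] open 0.0917
level fix (deg rotvec) [-0.0341 -0.0297 -0.    ]
to go mm [  0.1748   3.9804 -56.2812]
```

Run:
```python
from h import *
t=viewer.read_camera("top");s=viewer.read_camera("scene");cv2.imwrite("pics/t1.png",t);cv2.imwrite("pics/s1.png",s)
a=cv2.resize(t[160:250,170:260],(400,400),interpolation=3);b=cv2.resize(s[110:210,285:385],(400,400),interpolation=3)
cv2.imwrite("pics/c1.png",np.hstack([a,b]))
```

```text
(no output)
```

View pics/c1.png

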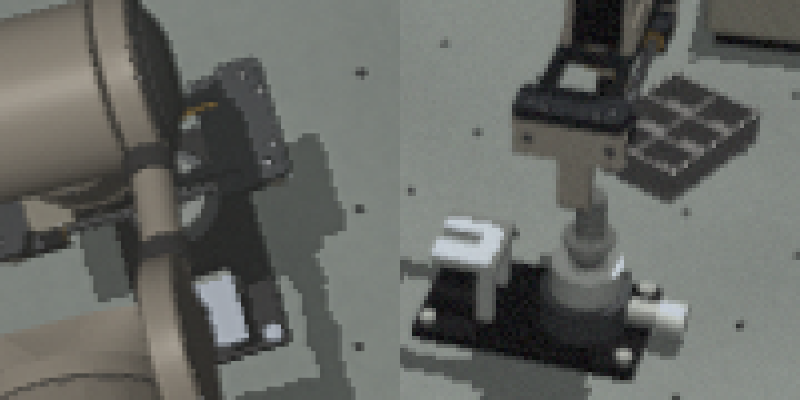

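The scene view shows the near finger in front of the pin and aligned with it, with the pin knob between the jaws (crop (590,215)). The top view is mostly hidden by the arm. I'll go down.

```bash
python3 -m creep '[[[0,4,-20,0,0,0],[0,0,-20,0,0,0],[0,0,-11,0,0,0],[0,0,0,0,0,0],[0,0,0,0,0,0]]]'; python3 g.py .554 .227 .114
```

```text
time: 2.95
tool_pos: [0.5582, 0.225, 0.2928]
tool_rot: [3.141, -0.023, 0.293]
contact_force: [-0.5, 1.4, 0.4]
opening: 0.0921
t 2.95 grasp [0.5618 0.226  0.1339] yaw 16.76 F [-0.4818  1.3846  0.3522] T [-0.0157 -0.0399  0.0166] open 0.0921
level fix (deg rotvec) [-0.366   1.2768  0.    ]
to go mm [ -7.7704   0.97   -19.8521]
```

```bash
python3 -c "
from cell import robot
s=robot.observe();print(s['qpos'],s['qvel'],s['joint_efforts'],s['tool_pos'])"; python3 -m creep '[[[0,0,0,0,0,0],[0,0,0,0,0,0]]]';python3 g.py .554 .227 .114
```

```text
[2.55756704e-01 5.78390989e-01 1.46409805e+00 6.16924309e-04
 1.07592678e+00 1.53375530e+00] [-0.00631791 -0.00849361 -0.00600662 -0.00017317  0.00850557  0.00068261] [ 1.94059743e-02 -5.15181470e+01 -2.15545964e+01  3.43531359e-02
 -2.19286666e-01  1.67594288e-03] [0.55822728 0.22501426 0.29280936]
time: 3.12
tool_pos: [0.559, 0.2248, 0.2957]
tool_rot: [3.141, -0.027, 0.292]
contact_force: [0.4, -0.3, -0.1]
opening: 0.092
t 3.12 grasp [0.5631 0.226  0.1368] yaw 16.73 F [ 0.4391 -0.2609 -0.1275] T [-0.0173 -0.0036  0.0328] open 0.092
level fix (deg rotvec) [-0.4199  1.494   0.    ]
to go mm [ -9.1004   1.036  -22.7991]
```

```bash
python3 -m creep '[[[0,0,0,0,0,0],[0,0,0,0,0,0],[0,0,0,0,0,0]]]';python3 g.py .554 .227 .114
```

```text
time: 3.37
tool_pos: [0.5595, 0.2249, 0.2986]
tool_rot: [3.141, -0.032, 0.292]
contact_force: [0.0, 0.5, -0.5]
opening: 0.0915
t 3.37 grasp [0.5643 0.2262 0.1397] yaw 16.73 F [ 0.0408  0.5437 -0.4879] T [-0.0184  0.021   0.0291] open 0.0915
level fix (deg rotvec) [-0.4861  1.747   0.    ]
to go mm [-10.3372   0.7631 -25.6817]
```

```bash
python3 -m creep '[[[-5,0,-9,-0.2,0.9,0],[-4,0,-9,-0.2,0.8,0]]]';python3 g.py .554 .227 .114;python3 -m creep '[[[-2,0,-4,0,0.4,0]]]';python3 g.py .554 .227 .114
```

```text
time: 3.53
tool_pos: [0.5508, 0.225, 0.282]
tool_rot: [-3.14, -0.005, 0.292]
contact_force: [0.1, 0.3, -0.3]
opening: 0.0916
t 3.53 grasp [0.5515 0.2254 0.123 ] yaw 16.72 F [ 0.1009  0.2836 -0.3397] T [ 0.0288 -0.0234  0.0181] open 0.0916
level fix (deg rotvec) [-0.1415  0.2478  0.    ]
to go mm [ 2.5002  1.5875 -9.0245]
time: 3.62
tool_pos: [0.5479, 0.225, 0.2764]
tool_rot: [-3.138, 0.005, 0.292]
contact_force: [0.3, -0.8, 0.5]
opening: 0.0919
t 3.62 grasp [0.5469 0.2252 0.1174] yaw 16.73 F [ 0.3101 -0.8396  0.5157] T [-0.0247  0.098   0.0219] open 0.0919
level fix (deg rotvec) [-0.0944 -0.3508 -0.    ]
to go mm [ 7.0882  1.7628 -3.4172]
```

```bash
python3 -m creep '[[[4,2,-2,-0.1,-0.2,0.3]]]';python3 g.py .554 .227 .114;python3 -m creep '[[[0,0,0,0,0,0]]]';python3 g.py .554 .227 .114
```

```text
time: 3.7
tool_pos: [0.5508, 0.2269, 0.273]
tool_rot: [-3.141, 0.006, 0.297]
contact_force: [0.1, 0.2, 0.2]
opening: 0.0921
t 3.7 grasp [0.5498 0.2267 0.114 ] yaw 17.04 F [0.0911 0.1956 0.1743] T [ 0.0183 -0.0085 -0.0032] open 0.0921
level fix (deg rotvec) [ 0.0602 -0.3704  0.    ]
to go mm [4.2114 0.2852 0.0093]
time: 3.78
tool_pos: [0.551, 0.2271, 0.2719]
tool_rot: [-3.141, 0.008, 0.298]
contact_force: [-0.1, 0.5, -0.2]
opening: 0.0918
t 3.78 grasp [0.5498 0.2269 0.1129] yaw 17.07 F [-0.1307  0.4557 -0.2286] T [ 0.071  -0.0355 -0.0323] open 0.0918
level fix (deg rotvec) [ 0.0866 -0.4319  0.    ]
to go mm [4.2121 0.1434 1.1011]
```

```bash
python3 -m creep '[[[4,0,2,0.1,-0.4,0],[0,0,1,0,0,0]]]' 1 20;python3 g.py .554 .227 .114;python3 -m creep '[[[0,0,0,0,0,0],[0,0,0,0,0,0]]]';python3 g.py .554 .227 .114
```

```text
time: 3.95
tool_pos: [0.5554, 0.2273, 0.2742]
tool_rot: [-3.141, 0.001, 0.298]
contact_force: [0.1, -0.7, -0.6]
opening: 0.0827
t 3.95 grasp [0.5552 0.2273 0.1152] yaw 17.1 F [ 0.0915 -0.6571 -0.5631] T [0.0159 0.0248 0.0189] open 0.0827
level fix (deg rotvec) [ 0.0029 -0.0733  0.    ]
to go mm [-1.1899 -0.3189 -1.1536]
time: 4.12
tool_pos: [0.556, 0.2274, 0.2747]
tool_rot: [-3.141, -0.0, 0.298]
contact_force: [-0.6, -0.2, -0.3]
opening: 0.07
t 4.12 grasp [0.556  0.2274 0.1157] yaw 17.09 F [-0.5976 -0.2091 -0.3012] T [-0.0395 -0.0144  0.009 ] open 0.07
level fix (deg rotvec) [-0.0188  0.0054  0.    ]
to go mm [-1.9772 -0.4129 -1.6938]
```

```bash
python3 -m creep '[[[-1,0,-1,0,0,0],[0,0,0,0,0,0],[0,0,0,0,0,0],[0,0,0,0,0,0],[0,0,0,0,0,0]]]';python3 g.py .554 .227 .114;python3 -m creep '[[[0,0,0,0,0,0],[0,0,0,0,0,0],[0,0,0,0,0,0]]]';python3 g.py .554 .227 .114
```

```text
time: 4.53
tool_pos: [0.5549, 0.2273, 0.2744]
tool_rot: [-3.141, -0.002, 0.298]
contact_force: [0.8, -0.5, 0.2]
opening: 0.0362
t 4.53 grasp [0.5552 0.2274 0.1154] yaw 17.08 F [ 0.7623 -0.5351  0.2213] T [-0.0044 -0.0264  0.0012] open 0.0362
level fix (deg rotvec) [-0.0396  0.08    0.    ]
to go mm [-1.1576 -0.3878 -1.3512]
time: 4.78
tool_pos: [0.5546, 0.2283, 0.2748]
tool_rot: [-3.139, -0.002, 0.298]
contact_force: [-0.4, 1.4, -1.3]
opening: 0.0215
t 4.78 grasp [0.5548 0.2289 0.1158] yaw 17.06 F [-0.4483  1.3697 -1.2867] T [ 0.3492  0.0618 -0.0266] open 0.0215
level fix (deg rotvec) [-0.2044  0.0655  0.    ]
to go mm [-0.7565 -1.8898 -1.7993]
```

```bash
python3 -m creep '[[[0,0,0,0,0,0],[0,0,0,0,0,0]]]' - 30;python3 g.py .554 .227 .114;python3 -m creep '[[[0,0,6,-0.1,0,0],[0,0,8,-0.1,0,0]]]';python3 g.py .554 .227 .174
```

```text
time: 4.95
tool_pos: [0.5545, 0.2285, 0.2747]
tool_rot: [-3.139, -0.002, 0.298]
contact_force: [-0.8, -0.1, 0.4]
opening: 0.0213
t 4.95 grasp [0.5547 0.2291 0.1157] yaw 17.08 F [-0.827  -0.0776  0.4323] T [0.064  0.022  0.0001] open 0.0213
level fix (deg rotvec) [-0.195   0.0686  0.    ]
to go mm [-0.6782 -2.0528 -1.7468]
time: 5.12
tool_pos: [0.5543, 0.2287, 0.2875]
tool_rot: [-3.141, 0.001, 0.298]
contact_force: [1.9, 3.6, -4.3]
opening: 0.0212
t 5.12 grasp [0.554  0.2287 0.1285] yaw 17.07 F [ 1.938   3.6298 -4.2686] T [ 0.691  -0.3124 -0.0305] open 0.0212
level fix (deg rotvec) [ 0.0062 -0.082   0.    ]
to go mm [-0.0262 -1.6702 45.5321]
```

```bash
python3 -m creep '[[[0,0,12,0,0,0],[0,0,14,0,0,0],[0,0,14,0,0,0]]]';python3 g.py .4724 .2038 .174
```

```text
time: 5.37
tool_pos: [0.5543, 0.2287, 0.3286]
tool_rot: [-3.142, 0.004, 0.298]
contact_force: [0.5, 0.1, -0.2]
opening: 0.0213
t 5.37 grasp [0.5537 0.2285 0.1696] yaw 17.06 F [ 0.4515  0.1096 -0.2224] T [-0.0141 -0.0356  0.0012] open 0.0213
level fix (deg rotvec) [ 0.0618 -0.2086  0.    ]
to go mm [-81.2842 -24.6849   4.4472]
```

```bash
python3 -m creep '[[[0,0,3,0,-0.2,0],[-14,-4,0,0,0,0],[-22,-7,0,0,0,0],[-22,-7,0,0,0,0],[-14,-4,0,0,0,0]]]';python3 g.py .470 .2025 .16;python3 -m creep '[[[0,0,0,0,0,0],[0,0,0,0,0,0]]]';python3 g.py .470 .2025 .16
```

```text
time: 5.78
tool_pos: [0.4827, 0.2052, 0.3365]
tool_rot: [3.137, -0.01, 0.297]
contact_force: [0.4, -1.0, -0.7]
opening: 0.0213
t 5.78 grasp [0.4844 0.205  0.1775] yaw 17.02 F [ 0.3677 -0.988  -0.6892] T [ 0.0034 -0.0039 -0.0346] open 0.0213
level fix (deg rotvec) [0.086  0.6289 0.    ]
to go mm [-14.4278  -2.4576 -17.5488]
time: 5.95
tool_pos: [0.4804, 0.2043, 0.3372]
tool_rot: [3.136, -0.009, 0.297]
contact_force: [0.4, -0.3, -1.1]
opening: 0.0213
t 5.95 grasp [0.482  0.2039 0.1782] yaw 17.02 F [ 0.3628 -0.2538 -1.0761] T [ 0.0187 -0.0452 -0.0046] open 0.0213
level fix (deg rotvec) [0.1575 0.5742 0.    ]
to go mm [-11.9829  -1.3606 -18.1593]
```

```bash
python3 -m creep '[[[-7,0,-8,0.1,0.3,0],[-3,0,-5,0,0.2,0]]]';python3 g.py .470 .2025 .16;python3 -m creep '[[[0,0,0,0,0,0]]]';python3 g.py .470 .2025 .16
```

```text
time: 6.12
tool_pos: [0.472, 0.2044, 0.3252]
tool_rot: [3.14, -0.005, 0.297]
contact_force: [-0.8, -0.2, -1.5]
opening: 0.0216
t 6.12 grasp [0.4729 0.2043 0.1662] yaw 16.99 F [-0.8413 -0.2215 -1.5117] T [ 0.0026 -0.0071  0.0107] open 0.0216
level fix (deg rotvec) [0.0205 0.3181 0.    ]
to go mm [-2.858  -1.799  -6.2401]
time: 6.2
tool_pos: [0.4722, 0.2044, 0.3245]
tool_rot: [3.139, -0.004, 0.297]
contact_force: [0.0, -0.3, -0.9]
opening: 0.0214
t 6.2 grasp [0.4729 0.2043 0.1655] yaw 17.0 F [ 0.0337 -0.3305 -0.9455] T [-0.0411  0.0044 -0.0145] open 0.0214
level fix (deg rotvec) [0.0483 0.2553 0.    ]
to go mm [-2.8765 -1.7772 -5.5005]
```

```bash
python3 -m creep '[[[-3,-1.5,-8,0,0.3,0],[0,0,-6,0,0,0],[0,0,0,0,0,0]]]';python3 g.py .470 .2025 .16
python3 - <<'E'
from h import *
s=viewer.read_camera("scene");t=viewer.read_camera("top");cv2.imwrite("pics/s2.png",s);cv2.imwrite("pics/t2.png",t)
cv2.imwrite("pics/c2.png",np.hstack([cv2.resize(s[140:195,280:335],(400,400),interpolation=3),cv2.resize(t[190:260,180:250],(400,400),interpolation=3)]))
E
```

```text
time: 6.45
tool_pos: [0.4706, 0.203, 0.3092]
tool_rot: [3.141, 0.0, 0.297]
contact_force: [-0.5, -0.4, -0.5]
opening: 0.0215
t 6.45 grasp [0.4707 0.2029 0.1502] yaw 16.99 F [-0.5073 -0.358  -0.4687] T [0.0138 0.027  0.0017] open 0.0215
level fix (deg rotvec) [0.0501 0.0094 0.    ]
to go mm [-0.6636 -0.3569  9.8057]
```

View pics/c2.png

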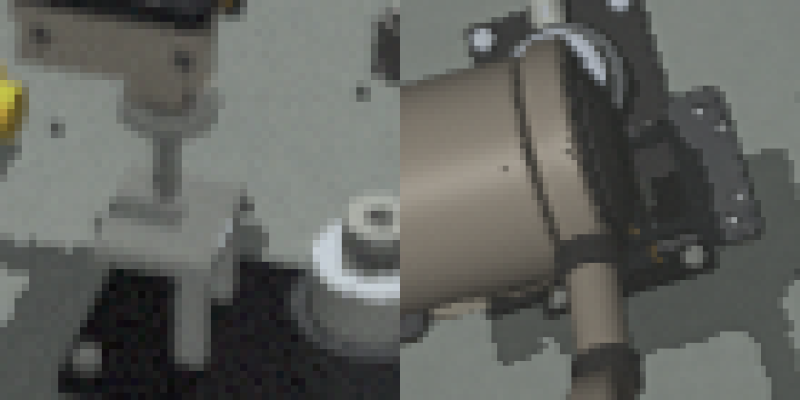

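Run:
```python
from h import *
s=cv2.imread("pics/s2.png");k=400/55
f=lambda u,v:((u+.5)/k-.5+280,(v+.5)/k-.5+140)
a=np.radians(17.1);Rm=np.array([[np.cos(a),np.sin(a)],[-np.sin(a),np.cos(a)]])
for n,p,z in(("shank tip",(167,197),.0765),("bore",(378,214),.086),("slot end near",(183,222),.066),("slot end far",(180,204),.066),("slot mouth far",(115,204),.066)):
    w=onz("scene",*f(*p),z);print(n,np.round(w,4),"fix",np.round(Rm@w[:2],4))
```

```text
shank tip [0.473  0.2014 0.0765] fix [0.5113 0.0535]
bore [0.5551 0.2289 0.086 ] fix [0.5979 0.0556]
slot end near [0.4802 0.2026 0.066 ] fix [0.5186 0.0524]
slot end far [0.4728 0.2119 0.066 ] fix [0.5142 0.0635]
slot mouth far [0.4507 0.197  0.066 ] fix [0.4887 0.0558]
```

The scene view shows the shank tip (scene px 303,167) just above the slot, and the bore at (332,169), which gives the axle at (0.5551, 0.2289). That agrees with the grip, so I'll lower the pin.

```bash
python3 -m creep '[[[0,0,-8,0,0,0],[0,0,-8,0,0,0]]]';python3 g.py .4702 .2028 .0965;python3 -m creep '[[[0,0,-5,0,0,0],[0,0,-4,0,0,0]]]';python3 g.py .4702 .2028 .0965
```

```text
time: 6.72
tool_pos: [0.4716, 0.2033, 0.2947]
tool_rot: [3.14, -0.005, 0.297]
contact_force: [0.3, 0.0, -0.9]
opening: 0.0209
t 6.72 grasp [0.4724 0.2033 0.1357] yaw 16.99 F [ 0.2705  0.0454 -0.9486] T [0.0135 0.0162 0.0382] open 0.0209
level fix (deg rotvec) [-0.0205  0.2845  0.    ]
to go mm [ -2.1926  -0.5276 -39.1882]
time: 6.88
tool_pos: [0.4715, 0.2032, 0.2838]
tool_rot: [3.14, -0.004, 0.297]
contact_force: [0.0, 0.7, -0.5]
opening: 0.0214
t 6.88 grasp [0.4721 0.2032 0.1248] yaw 16.99 F [ 0.0122  0.7029 -0.4924] T [0.0256 0.066  0.0115] open 0.0214
level fix (deg rotvec) [-0.0036  0.2261  0.    ]
to go mm [ -1.9147  -0.4101 -28.3223]
```

Tip is about 15 mm inside the slot, with no force.

```bash
python3 -m creep '[[[-2,0,-7,0,0.2,0],[0,0,-6,0,0,0],[0,0,-5,0,0,0]]]';python3 g.py .4702 .2028 .0965
```

```text
time: 7.13
tool_pos: [0.4692, 0.2032, 0.2637]
tool_rot: [-3.142, 0.0, 0.296]
contact_force: [-0.1, 0.1, -0.1]
opening: 0.0213
t 7.13 grasp [0.4692 0.2032 0.1047] yaw 16.99 F [-0.1008  0.0542 -0.1444] T [ 0.0118  0.0081 -0.0331] open 0.0213
level fix (deg rotvec) [ 0.0007 -0.0166  0.    ]
to go mm [ 1.0384 -0.3888 -8.2383]
```

```bash
python3 -m creep '[[[0.5,0,-4,0,0,0],[0,0,-2,0,0,0]]]';python3 g.py .4702 .2028 .0965;python3 -m creep '[[[0,0,-2,0,0,0],[0,0,0,0,0,0]]]';python3 g.py .4702 .2028 .0965
```

```text
time: 7.3
tool_pos: [0.4694, 0.2031, 0.2561]
tool_rot: [-3.141, 0.002, 0.297]
contact_force: [0.5, 0.6, -0.5]
opening: 0.0212
t 7.3 grasp [0.4691 0.2031 0.0971] yaw 16.99 F [ 0.499   0.6442 -0.4859] T [-0.0131 -0.0359 -0.0397] open 0.0212
level fix (deg rotvec) [ 0.0249 -0.1103  0.    ]
to go mm [ 1.0691 -0.2767 -0.6093]
time: 7.47
tool_pos: [0.4695, 0.2034, 0.2546]
tool_rot: [-3.141, 0.001, 0.297]
contact_force: [0.3, 0.1, -1.2]
opening: 0.0212
t 7.47 grasp [0.4693 0.2034 0.0956] yaw 16.99 F [ 0.255   0.0817 -1.1881] T [-0.0265 -0.0302  0.0403] open 0.0212
level fix (deg rotvec) [-0.0109 -0.0906 -0.    ]
to go mm [ 0.9452 -0.6308  0.921 ]
```

```bash
python3 -m creep '[[[0,0,-2,0,0,0],[0,0,0,0,0,0]]]';python3 g.py .4702 .2028 .0965
```

```text
time: 7.63
tool_pos: [0.4695, 0.2036, 0.255]
tool_rot: [-3.141, -0.001, 0.297]
contact_force: [0.7, 0.2, -0.8]
opening: 0.0213
t 7.63 grasp [0.4696 0.2037 0.096 ] yaw 17.01 F [ 0.7335  0.1592 -0.7566] T [-0.0207  0.0144  0.0123] open 0.0213
level fix (deg rotvec) [-0.0336  0.0227  0.    ]
to go mm [ 0.5955 -0.866   0.4505]
```

```bash
python3 -m creep '[[[0,0,-3,0,0,0]]]';python3 g.py; python3 -m creep '[[[0,0,0,0,0,0],[0,0,0,0,0,0],[0,0,0,0,0,0],[0,0,0,0,0,0],[0,0,0,0,0,0]]]' -0.4;python3 g.py
```

```text
time: 7.72
tool_pos: [0.4698, 0.2037, 0.2541]
tool_rot: [-3.141, -0.003, 0.297]
contact_force: [-13.6, -4.5, 45.0]
opening: 0.0214
t 7.72 grasp [0.4702 0.2039 0.0951] yaw 17.02 F [-13.6104  -4.4662  45.0093] T [-0.703   2.1949  0.0044] open 0.0214
level fix (deg rotvec) [-0.0717  0.1563  0.    ]
time: 8.13
tool_pos: [0.4703, 0.2038, 0.2549]
tool_rot: [-3.141, -0.007, 0.297]
contact_force: [-0.7, 0.8, -0.2]
opening: 0.0499
t 8.13 grasp [0.4713 0.2041 0.0959] yaw 17.02 F [-0.7249  0.7873 -0.1881] T [-0.0595  0.064   0.0022] open 0.0499
level fix (deg rotvec) [-0.1227  0.3629  0.    ]
```

```bash
python3 -m creep '[[[0,0,1,0,0,0],[0,0,8,0,0,0],[0,0,20,0,0,0],[0,0,30,0,0,0],[0,0,35,0,0,0]]]' -1;python3 g.py;  python3 -m creep '[[[0,0,35,0,0,0],[5,-20,20,0,0,0],[10,-35,0,0,0,-3],[10,-38,0,0,0,-6],[10,-38,0,0,0,-6]]]';python3 g.py .593 -.165 .23
```

```text
time: 8.55
tool_pos: [0.4681, 0.203, 0.3451]
tool_rot: [-3.141, 0.012, 0.297]
contact_force: [0.4, -0.0, -0.3]
opening: 0.0833
t 8.55 grasp [0.4662 0.2026 0.1861] yaw 17.0 F [ 0.4488 -0.0497 -0.3056] T [ 0.0342 -0.0295 -0.004 ] open 0.0833
level fix (deg rotvec) [ 0.1491 -0.6548  0.    ]
time: 8.97
tool_pos: [0.5018, 0.0742, 0.4148]
tool_rot: [-3.139, -0.006, 0.04]
contact_force: [1.3, 0.6, 0.3]
opening: 0.092
t 8.97 grasp [0.5028 0.0746 0.2558] yaw 2.29 F [1.2669 0.5948 0.3471] T [ 0.0152  0.0357 -0.0353] open 0.092
level fix (deg rotvec) [-0.1388  0.3537  0.    ]
to go mm [  90.1705 -239.5753  -25.8237]
```

```bash
python3 -m creep '[[[10,-35,0,0,0,-6],[12,-35,0,0,0,-6],[12,-35,0,0,0,-6],[12,-35,0,0,0,-5],[12,-25,0,0,0,-2]]]';python3 g.py .593 -.165 .23
python3 - <<'E'
from h import *
s=viewer.read_camera("scene");t=viewer.read_camera("top");cv2.imwrite("pics/s3.png",s);cv2.imwrite("pics/t3.png",t)
cv2.imwrite("pics/c3.png",np.hstack([cv2.resize(s[150:220,280:350],(400,400),interpolation=3),cv2.resize(t[180:250,180:250],(400,400),interpolation=3)]))
E
```

```text
time: 9.38
tool_pos: [0.5596, -0.1007, 0.4194]
tool_rot: [-3.14, -0.011, -0.423]
contact_force: [1.1, -0.4, 0.9]
opening: 0.0918
t 9.38 grasp [ 0.5614 -0.1012  0.2605] yaw -24.25 F [ 1.1173 -0.4082  0.9281] T [ 0.038  -0.0499  0.0055] open 0.0918
level fix (deg rotvec) [0.1596 0.6369 0.    ]
to go mm [ 31.6374 -63.8376 -30.4503]
```

View pics/c3.png

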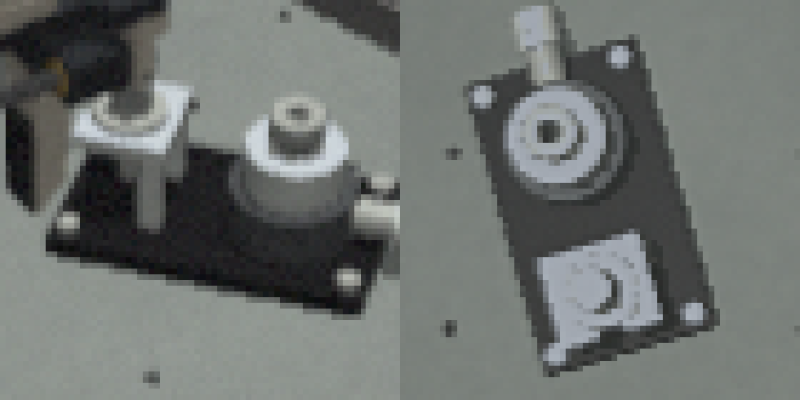

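The pin stands upright with its flange flat on the bracket and sits in the slot in both views (crops (130,105) and (603,290)). The bore is visible at crops (298,112) and (550,131).

```bash
python3 - <<'E'
from h import *
k=400/70
a=((150.5)/k-.5+180,(131.5)/k-.5+180);b=(298.5/k-.5+280,112.5/k-.5+150)
print(onz("top",*a,.086),onz("scene",*b,.086),tri(a,b))
E
python3 -m creep '[[[15,-30,0,0,0.4,-1],[10,-25,-5,0,0.2,0],[4,-6,-10,0,0,0],[0,0,0,0,0,0]]]';python3 g.py .593 -.165 .125
```

```text
[0.55360993 0.22702525 0.086     ] [0.55603736 0.22843072 0.086     ] (array([0.55477998, 0.22796763, 0.08544603]), np.float64(0.0027381677477542775))
time: 9.82
tool_pos: [0.5892, -0.1634, 0.4042]
tool_rot: [3.14, 0.0, -0.439]
contact_force: [-0.5, 0.6, -0.5]
opening: 0.0919
t 9.82 grasp [ 0.5891 -0.1636  0.2452] yaw -25.14 F [-0.473   0.5691 -0.5106] T [ 0.1153  0.051  -0.0476] open 0.0919
level fix (deg rotvec) [ 0.0665 -0.037   0.    ]
to go mm [   3.9115   -1.4344 -120.2385]
```

```bash
python3 -m creep '[[[4,-1,-15,0,0,0],[0,0,-20,0,0,0],[0,0,-15,0,0,0],[0,0,0,0,0,0]]]';python3 g.py .593 -.165 .125
```

```text
time: 10.15
tool_pos: [0.592, -0.1591, 0.3542]
tool_rot: [-3.141, 0.001, -0.435]
contact_force: [0.2, 0.3, -0.7]
opening: 0.0918
t 10.15 grasp [ 0.5919 -0.159   0.1952] yaw -24.91 F [ 0.1636  0.2585 -0.7407] T [ 0.0805  0.0584 -0.0129] open 0.0918
level fix (deg rotvec) [-0.0538 -0.0267 -0.    ]
to go mm [  1.109   -6.0194 -70.1919]
```

```bash
python3 -m creep '[[[1,-6,-8,0,0,-0.3],[0,0,-8,0,0,0]]]';python3 g.py .593 -.165 .125;python3 -m creep '[[[0,0,-12,0,0,0],[0,0,-8,0,0,0]]]';python3 g.py .593 -.165 .125
```

```text
time: 10.32
tool_pos: [0.593, -0.1629, 0.3401]
tool_rot: [-3.14, -0.002, -0.437]
contact_force: [-0.1, -0.2, 0.3]
opening: 0.092
t 10.32 grasp [ 0.5934 -0.1628  0.1811] yaw -25.04 F [-0.0938 -0.192   0.3392] T [0.0847 0.0275 0.0494] open 0.092
level fix (deg rotvec) [-0.0238  0.1156  0.    ]
to go mm [ -0.3532  -2.184  -56.0632]
time: 10.48
tool_pos: [0.5931, -0.162, 0.3207]
tool_rot: [-3.14, -0.005, -0.436]
contact_force: [-0.3, 0.6, 0.1]
opening: 0.0918
t 10.48 grasp [ 0.5939 -0.1621  0.1618] yaw -24.99 F [-0.318   0.5939  0.0558] T [ 0.0567 -0.0346 -0.02  ] open 0.0918
level fix (deg rotvec) [0.0195 0.2764 0.    ]
to go mm [ -0.9122  -2.9291 -36.7516]
```

```bash
python3 -m creep '[[[-1,-3,-12,0,0.3,-0.3],[0,-1,-10,0,0,0]]]';python3 g.py .593 -.165 .125;python3 -m creep '[[[0,0,-8,0,0,0],[0,0,-2,0,0,0]]]';python3 g.py .593 -.165 .125
```

```text
time: 10.65
tool_pos: [0.5923, -0.1656, 0.2986]
tool_rot: [3.141, -0.002, -0.441]
contact_force: [-0.9, -0.5, -0.6]
opening: 0.0919
t 10.65 grasp [ 0.5925 -0.1658  0.1396] yaw -25.27 F [-0.9375 -0.4748 -0.616 ] T [0.0431 0.0255 0.0216] open 0.0919
level fix (deg rotvec) [0.071  0.0942 0.    ]
to go mm [  0.4567   0.8352 -14.6257]
time: 10.82
tool_pos: [0.5918, -0.1658, 0.2858]
tool_rot: [3.141, 0.001, -0.442]
contact_force: [-0.2, 0.3, 0.0]
opening: 0.0915
t 10.82 grasp [ 0.5917 -0.1659  0.1268] yaw -25.3 F [-0.2176  0.2863  0.0104] T [-0.0168  0.014   0.0148] open 0.0915
level fix (deg rotvec) [ 0.0141 -0.0513  0.    ]
to go mm [ 1.325   0.8762 -1.8217]
```

```bash
python3 -m creep '[[[1,0,-1,0,0,0],[0,0,0,0,0,0],[0,0,0,0,0,0],[0,0,0,0,0,0],[0,0,0,0,0,0]]]' 1 25;python3 g.py .593 -.165 .125;python3 -m creep '[[[0,0,0,0,0,0],[0,0,0,0,0,0],[0,0,0,0,0,0]]]';python3 g.py .593 -.165 .125
```

```text
time: 11.23
tool_pos: [0.5933, -0.1661, 0.2847]
tool_rot: [3.141, 0.0, -0.442]
contact_force: [1.5, 4.4, 2.2]
opening: 0.0631
t 11.23 grasp [ 0.5932 -0.1661  0.1257] yaw -25.32 F [1.5045 4.4492 2.2206] T [ 0.6551 -0.2281  0.0056] open 0.0631
level fix (deg rotvec) [ 0.0019 -0.0229  0.    ]
to go mm [-0.2097  1.0567 -0.7356]
time: 11.48
tool_pos: [0.5938, -0.1658, 0.287]
tool_rot: [-3.141, -0.004, -0.442]
contact_force: [-0.7, 1.0, 3.8]
opening: 0.0433
t 11.48 grasp [ 0.5944 -0.166   0.128 ] yaw -25.3 F [-0.7365  0.9734  3.7994] T [ 0.0795  0.23   -0.0374] open 0.0433
level fix (deg rotvec) [0.0642 0.1962 0.    ]
to go mm [-1.3891  0.9503 -2.9835]
```

```bash
python3 -m creep '[[[0,0,0,0,0.2,0],[0,0,0,0,0,0]]]';python3 g.py .593 -.165 .125;python3 -m creep '[[[0,0,4,0,0,0],[0,0,6,0,0,0],[0,0,8,0,0,0]]]';python3 g.py .593 -.165 .21
```

```text
time: 11.65
tool_pos: [0.5938, -0.1658, 0.2874]
tool_rot: [3.14, -0.001, -0.442]
contact_force: [0.2, 0.4, -0.7]
opening: 0.0391
t 11.65 grasp [ 0.5939 -0.166   0.1284] yaw -25.3 F [ 0.1657  0.4367 -0.656 ] T [ 0.1494 -0.0164  0.0145] open 0.0391
level fix (deg rotvec) [0.0803 0.0199 0.    ]
to go mm [-0.8683  0.9921 -3.4354]
time: 11.9
tool_pos: [0.5931, -0.1658, 0.3031]
tool_rot: [3.14, 0.005, -0.442]
contact_force: [0.1, -0.1, -2.1]
opening: 0.0395
t 11.9 grasp [ 0.5921 -0.1657  0.1441] yaw -25.31 F [ 0.1216 -0.1474 -2.1392] T [ 0.0804 -0.0416 -0.0339] open 0.0395
level fix (deg rotvec) [-0.0285 -0.3318 -0.    ]
to go mm [ 0.8692  0.6977 65.853 ]
```

```bash
python3 -m creep '[[[0,0,15,0,-0.3,0],[0,0,25,0,0,0],[0,0,30,0,0,0],[0,0,30,0,0,0],[0,0,15,0,0,0]]]' - 35;python3 g.py .57 .22 .27
```

```text
time: 12.32
tool_pos: [0.5911, -0.1655, 0.4206]
tool_rot: [3.141, 0.012, -0.442]
contact_force: [0.7, -0.7, -1.8]
opening: 0.0388
t 12.32 grasp [ 0.5893 -0.1648  0.2617] yaw -25.33 F [ 0.7348 -0.7373 -1.8491] T [ 0.0193 -0.0725 -0.015 ] open 0.0388
level fix (deg rotvec) [-0.2597 -0.6479 -0.    ]
to go mm [-19.3067 384.7561   8.3399]
```

```bash
python3 -m creep '[[[0,15,0,-0.2,-0.6,0],[-1,30,0,0,0,0],[-1,36,0,0,0,0],[-1,38,0,0,0,0],[-2,38,0,0,0,0]]]';python3 g.py .5702 .2209 .26;python3 -m creep '[[[-2,38,0,0,0,0],[-2,38,0,0,0,0],[-2,36,0,0,0,0],[-1,30,0,0,0,0],[-1,20,0,0,0,0]]]';python3 g.py .5702 .2209 .26
```

```text
time: 12.73
tool_pos: [0.5844, -0.0092, 0.4257]
tool_rot: [3.141, -0.01, -0.455]
contact_force: [0.9, 0.7, -3.1]
opening: 0.0392
t 12.73 grasp [ 0.5857 -0.01    0.2667] yaw -26.05 F [ 0.9137  0.7057 -3.0565] T [ 0.1274 -0.0237 -0.0295] open 0.0392
level fix (deg rotvec) [0.2839 0.4798 0.    ]
to go mm [-15.5433 230.8967  -6.7197]
time: 13.15
tool_pos: [0.571, 0.1666, 0.4234]
tool_rot: [3.141, -0.004, -0.452]
contact_force: [0.0, -0.9, -1.7]
opening: 0.0389
t 13.15 grasp [0.5715 0.1662 0.2644] yaw -25.87 F [ 0.0147 -0.8687 -1.7139] T [ 0.0845 -0.0384  0.0068] open 0.0389
level fix (deg rotvec) [0.1406 0.1626 0.    ]
to go mm [-1.2558 54.6903 -4.4093]
```

```bash
python3 -m creep '[[[0,20,0,0,0.2,0],[0,18,0,0,0,0],[0,8,-5,0,0,0],[0,0,-10,0,0,0],[0,0,0,0,0,0]]]';python3 g.py .5702 .2209 .215
```

```text
time: 13.57
tool_pos: [0.5664, 0.2227, 0.4044]
tool_rot: [3.137, 0.005, -0.442]
contact_force: [-1.0, -0.3, -2.1]
opening: 0.0387
t 13.57 grasp [0.5654 0.2224 0.2454] yaw -25.32 F [-0.9856 -0.3093 -2.0967] T [ 0.0397  0.0368 -0.034 ] open 0.0387
level fix (deg rotvec) [ 0.1071 -0.3672  0.    ]
to go mm [  4.8113  -1.4615 -30.3773]
```

```bash
python3 -m creep '[[[5,-1,-10,0.1,-0.3,0],[0,0,-10,0,0,0],[0,0,-6,0,0,0],[0,0,0,0,0,0]]]';python3 g.py .5702 .2209 .215
python3 - <<'E'
from h import *
s=viewer.read_camera("scene");t=viewer.read_camera("top");cv2.imwrite("pics/s4.png",s);cv2.imwrite("pics/t4.png",t)
cv2.imwrite("pics/c4.png",np.hstack([cv2.resize(s[130:200,295:365],(400,400),interpolation=3),cv2.resize(t[170:240,175:245],(400,400),interpolation=3)]))
E
python3 g.py
```

```text
time: 13.9
tool_pos: [0.571, 0.2182, 0.3746]
tool_rot: [3.137, 0.004, -0.445]
contact_force: [0.1, -0.1, -3.0]
opening: 0.039
t 13.9 grasp [0.5701 0.2178 0.2156] yaw -25.51 F [ 0.0892 -0.1213 -3.0074] T [ 0.0752  0.0725 -0.0668] open 0.039
level fix (deg rotvec) [ 0.1376 -0.3112  0.    ]
to go mm [ 0.0656  3.0601 -0.5889]
t 14.0 grasp [0.5707 0.2182 0.2171] yaw -25.49 F [ 0.5667  0.2773 -3.0275] T [0.0153 0.0243 0.0238] open 0.0393
level fix (deg rotvec) [ 0.1044 -0.1894  0.    ]
```

View pics/c4.png

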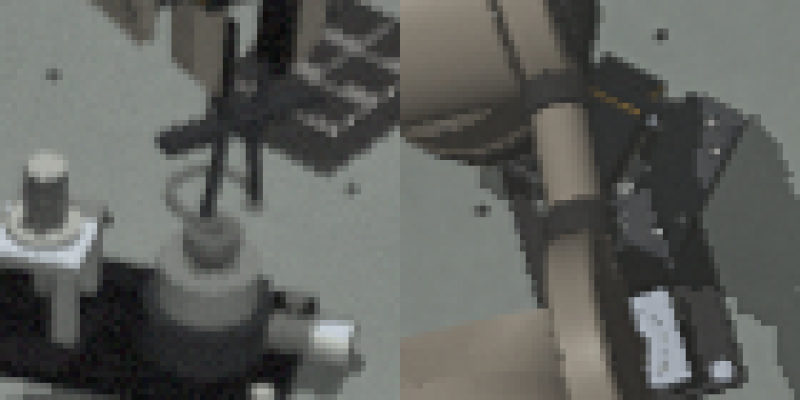

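Run:
```python
from h import *
k=400/70
th=np.linspace(0,2*np.pi,73)
def ext(c,r):
    q=np.array([proj("scene",[c[0]+r*np.cos(a),c[1]+r*np.sin(a),c[2]]) for a in th]);q=(q-[295,130]+.5)*k-.5
    return "L %.0f R %.0f T %.0f B %.0f"%(q[:,0].min(),q[:,0].max(),q[:,1].min(),q[:,1].max())
print("ring out",ext((.5554,.2255,.111),.023));print("ring in",ext((.5554,.2255,.111),.018));print("axle",ext((.5548,.2282,.086),.015));print("hub",ext((.5548,.2282,.0655),.027))
s=cv2.imread("pics/s4.png");c=cv2.convertScaleAbs(cv2.resize(s[152:178,320:346],None,fx=22,fy=22,interpolation=cv2.INTER_CUBIC),alpha=1.8,beta=0)
cv2.imwrite("pics/c5.png",c)
```

```text
ring out L 165 R 257 T 162 B 218
ring in L 175 R 247 T 168 B 212
axle L 180 R 240 T 207 B 244
hub L 155 R 261 T 224 B 291
```

View pics/c5.png

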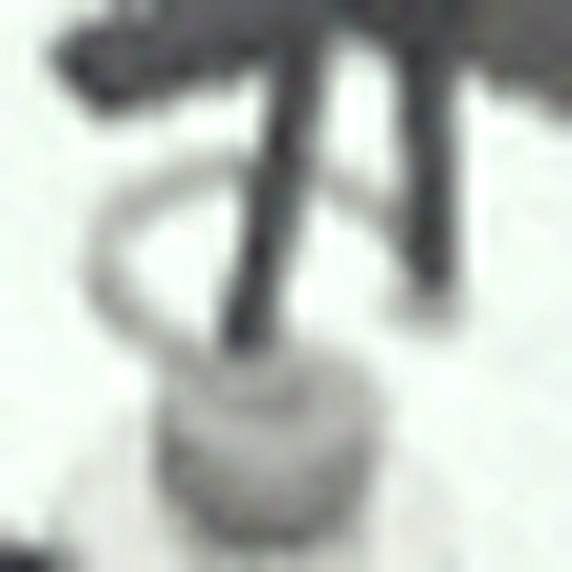

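The ring (scene px L 323.6, top 158) matches the kinematic prediction to about 0.3 px. The axle sits about 0.5–0.7 px right of my estimate, so I use the refined axle (0.5555, 0.2290) and a grip target of (0.5708, 0.2217).

```bash
python3 -m creep '[[[0,3,-5,0.1,-0.2,0],[0,0,-4,0,0,0],[0,0,0,0,0,0]]]';python3 g.py .5708 .2217 .2
```

```text
time: 14.25
tool_pos: [0.5716, 0.2211, 0.3679]
tool_rot: [-3.139, -0.003, -0.446]
contact_force: [0.1, 0.1, -2.8]
opening: 0.0386
t 14.25 grasp [0.5721 0.2212 0.2089] yaw -25.57 F [ 0.0653  0.0668 -2.8262] T [ 0.0574  0.0374 -0.04  ] open 0.0386
level fix (deg rotvec) [-0.049   0.1901  0.    ]
to go mm [-1.28    0.4944 -8.8989]
```

```bash
python3 -m creep '[[[-1,0.5,-4,0,0.2,0],[0,0,-4,0,0,0]]]';python3 g.py .5708 .2217 .2;python3 -m creep '[[[0,0,0,0,0,0]]]';python3 g.py .5708 .2217 .19
```

```text
time: 14.42
tool_pos: [0.5706, 0.2218, 0.3605]
tool_rot: [-3.14, -0.001, -0.446]
contact_force: [-0.2, 0.8, -3.2]
opening: 0.0392
t 14.42 grasp [0.5708 0.222  0.2015] yaw -25.56 F [-0.1645  0.839  -3.2402] T [ 0.0601  0.0496 -0.0619] open 0.0392
level fix (deg rotvec) [-0.0804  0.099   0.    ]
to go mm [-0.0431 -0.2906 -1.541 ]
time: 14.5
tool_pos: [0.5704, 0.2218, 0.3597]
tool_rot: [-3.14, 0.0, -0.446]
contact_force: [0.7, 0.1, -3.1]
opening: 0.039
t 14.5 grasp [0.5705 0.222  0.2007] yaw -25.55 F [ 0.6898  0.1222 -3.0967] T [-0.0198 -0.0289 -0.0264] open 0.039
level fix (deg rotvec) [-0.064   0.0298  0.    ]
to go mm [  0.35    -0.3067 -10.6675]
```

Stable and on target. I'll lower the ring over the axle top in small steps.

```bash
python3 -m creep '[[[0,0,-4,0,0,0],[0,0,-4,0,0,0]]]';python3 g.py .5708 .2217 .18;python3 -m creep '[[[0,0,-3,0,0,0],[0,0,-2,0,0,0]]]';python3 g.py .5708 .2217 .18
```

```text
time: 14.67
tool_pos: [0.5704, 0.222, 0.3518]
tool_rot: [-3.139, -0.001, -0.446]
contact_force: [-0.2, -0.3, -3.0]
opening: 0.0389
t 14.67 grasp [0.5708 0.2222 0.1928] yaw -25.53 F [-0.1708 -0.3284 -3.0335] T [0.0065 0.0157 0.0239] open 0.0389
level fix (deg rotvec) [-0.0827  0.1111  0.    ]
to go mm [  0.0456  -0.5174 -12.8386]
time: 14.83
tool_pos: [0.5704, 0.222, 0.3458]
tool_rot: [-3.14, -0.001, -0.446]
contact_force: [0.4, -0.2, -1.9]
opening: 0.0386
t 14.83 grasp [0.5706 0.2222 0.1868] yaw -25.53 F [ 0.4041 -0.2264 -1.8993] T [ 0.0506 -0.0135 -0.0468] open 0.0386
level fix (deg rotvec) [-0.0717  0.0723  0.    ]
to go mm [ 0.231  -0.4811 -6.7687]
```

```bash
python3 -m creep '[[[0,-0.3,-4,0,0,0],[0,0,-3,0,0,0]]]';python3 g.py .5708 .2217 .176;python3 -m creep '[[[0,0,-1,0,0,0],[0,0,0,0,0,0]]]';python3 g.py .5708 .2217 .176
python3 - <<'E'
from h import *
s=viewer.read_camera("scene");cv2.imwrite("pics/s6.png",s)
cv2.imwrite("pics/c6.png",np.hstack([cv2.resize(s[145:195,290:350],(480,400),interpolation=3),cv2.convertScaleAbs(cv2.resize(s[158:188,318:342],(320,400),interpolation=3),alpha=1.6)]))
E
python3 g.py .5708 .2217 .176
```

```text
time: 15.0
tool_pos: [0.5704, 0.2217, 0.3381]
tool_rot: [-3.14, -0.001, -0.446]
contact_force: [-0.7, -0.5, -2.5]
opening: 0.0389
t 15.0 grasp [0.5706 0.2219 0.1791] yaw -25.53 F [-0.6854 -0.5067 -2.5237] T [ 0.0866  0.0218 -0.0435] open 0.0389
level fix (deg rotvec) [-0.0741  0.0812  0.    ]
to go mm [ 0.1632 -0.1633 -3.1254]
time: 15.17
tool_pos: [0.5703, 0.2216, 0.336]
tool_rot: [-3.141, 0.0, -0.446]
contact_force: [0.1, -0.4, -3.0]
opening: 0.0387
t 15.17 grasp [0.5703 0.2217 0.177 ] yaw -25.53 F [ 0.0948 -0.3516 -3.0075] T [ 0.0819 -0.0002  0.0265] open 0.0387
level fix (deg rotvec) [-0.0532 -0.0007 -0.    ]
to go mm [ 0.496  -0.0455 -0.9935]
t 15.22 grasp [0.5703 0.2218 0.1771] yaw -25.53 F [-0.2578 -0.0363 -1.7348] T [ 0.0799  0.0071 -0.0079] open 0.0388
level fix (deg rotvec) [-0.0547  0.0023  0.    ]
to go mm [ 0.4973 -0.0648 -1.0984]
```

View pics/c6.png

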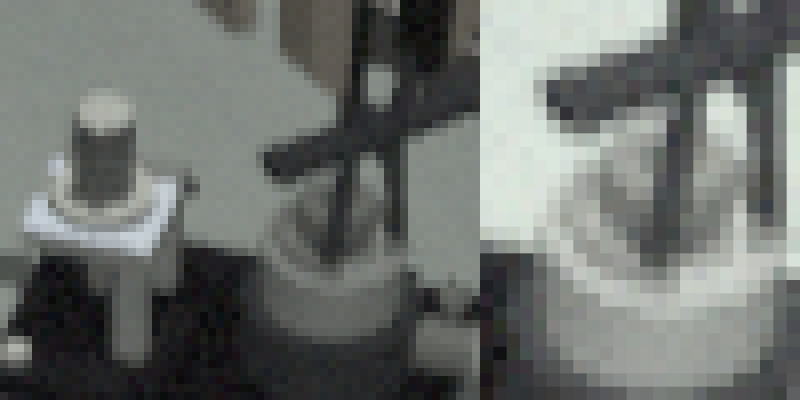

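The ring is around the axle and the pin is upright in the notch. Now I probe for the hub to calibrate the ring height.

```bash
for i in 1 2 3; do python3 -m creep '[[[0,0,-1.5,0,0,0]]]'>/dev/null;python3 g.py .5708 .2217 .176|grep -v level; done
```

```text
t 15.3 grasp [0.5706 0.2218 0.176 ] yaw -25.53 F [ 0.3066 -0.4065 -2.4093] T [ 0.0504  0.0342 -0.0259] open 0.0389
to go mm [ 0.234  -0.0973  0.0426]
t 15.38 grasp [0.5707 0.2218 0.1745] yaw -25.54 F [ 0.5898  0.1998 -1.7098] T [0.0478 0.0384 0.0165] open 0.0385
to go mm [ 0.1462 -0.1322  1.5077]
t 15.47 grasp [0.5708 0.2219 0.1731] yaw -25.53 F [-0.6578  0.4543  6.0071] T [-0.0499  0.1241 -0.0168] open 0.0389
to go mm [-0.0029 -0.1869  2.8805]
```

```bash
python3 -m creep '[[[0,0,2,0,0,0],[0,0,1,0,0,0]]]'>/dev/null;python3 g.py .5708 .2217 .1762;python3 -m creep '[[[0,0,0,0,0,0],[0,0,0,0,0,0]]]'>/dev/null;python3 g.py .5708 .2217 .1762
```

```text
t 15.63 grasp [0.5709 0.2219 0.1763] yaw -25.54 F [ 0.805   0.1634 -1.8845] T [ 0.0582  0.0311 -0.0144] open 0.0386
level fix (deg rotvec) [-0.0793  0.1086  0.    ]
to go mm [-0.0616 -0.1571 -0.0713]
t 15.8 grasp [0.571  0.2219 0.1767] yaw -25.53 F [-0.8456 -0.2385 -2.8816] T [ 0.0487  0.0491 -0.0236] open 0.0388
level fix (deg rotvec) [-0.0898  0.1429  0.    ]
to go mm [-0.1723 -0.223  -0.4906]
```

```bash
python3 -m creep '[[[0,0,-0.6,0,0.1,0]]]'>/dev/null;python3 g.py .5708 .2217 .1762; python3 -c "
from h import *
for i in range(8): s=viewer.read_camera('scene')
d=cv2.absdiff(s,cv2.imread('pics/scene0.png')).max(2)>40
for n,(u,v) in dict(driver=(250,218),mirror=(308,238),post=(342,260),tray=(353,144),jar=(154,336),fork=(383,237)).items(): print(n,int(d[v-12:v+13,u-14:u+15].sum()))
";python3 g.py .5708 .2217 .1762
```

```text
t 15.88 grasp [0.5707 0.2219 0.1762] yaw -25.53 F [ 0.3674 -0.0638 -1.6517] T [ 0.0696 -0.0146 -0.0569] open 0.0388
level fix (deg rotvec) [-0.0925  0.0551  0.    ]
to go mm [ 0.0745 -0.2498 -0.0297]
driver 0
mirror 0
post 0
tray 85
jar 0
fork 0
t 16.28 grasp [0.5707 0.2219 0.176 ] yaw -25.53 F [ 0.0946  0.1516 -1.7638] T [0.0758 0.0303 0.0046] open 0.039
level fix (deg rotvec) [-0.0879  0.0331  0.    ]
to go mm [ 0.1434 -0.2093  0.1836]
```

The pose holds steady. The tray pixel difference is the gripper and its shadow overlapping it in this view. Handing in.

```bash
python3 -c "
from cell import robot
print(robot.hand_in())"; python3 g.py .5708 .2217 .1762
```

```text
the job is handed in; nothing more can be done
None
the job is handed in; nothing more can be done
```

I parked the pin in the bracket notch, lifted the pliers out of their stand and squeezed them open. I then lowered the ring over the axle to groove height and handed in at about 16.3 s, while still holding it. The hand-in reports no verdict, so the results below come from my own checks.

**Last checks:**
- **Pin:** both views showed it upright in the notch after release. Before I let go, a 45 N contact reading confirmed the flange was on the bracket. The last scene picture still showed it upright.
- **Pliers:** finger opening was 39 mm, which means fully squeezed, at a grip of 35 N. The tool was level within 0.1°, and I did not measure the pliers' own tilt.
- **Ring height:** I touched the hub at a grasp height of about 0.1735 m and raised to 0.176 m, which puts the ring about level with the groove. The vertical force of about -1.8 N is roughly the pliers' weight, so nothing presses on the hub.
- **Ring centring:** it passed the axle without side force, which limits the error to about 3 mm. Over 0.4 s of holding it drifted only about 0.2 mm.

**Disagreements:**
- **Axle position:** the two cameras differed by about 2.7 mm. I weighted the scene view and the grip on the pin.
- **Bystanders:** scene-view pixels were unchanged for all but the tray. I put the tray's 85 changed pixels down to the gripper and its shadow in front of it, but did not check further.

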